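Load a reagent cartridge and slide its carriage home under the analyser's canopy

TASK

Put the blue reagent cartridge into the recess of the white carriage on the analyser's lane and press it down until its shoulders are flush with the carriage's top. Then push the carriage along its centre line, in under the clear canopy, until it is fully home against the analyser. Leave the grey spent cartridge and the other things on the bench where they are.

Things in the scene. Friction and masses are not known exactly. Their poses are not given: they have to be found in the camera images.
- dock: Fixed white analyser with its loading lane. Origin on the bench, on the lane's centre line, straight below the carriage's rear face when fully home; +x is the push direction, along the lane into the machine; z up. Lane: aluminium plate 130 mm wide, top at z = 6 mm, x = -220 to 160 mm. Machine: box x = 160 to 390 mm, 250 mm wide, 190 mm high; the carriage is home when its nose meets the box's face.
- guide_mouth (a point): Centre line of the lane, on its floor, at dock x = 20 mm; axes as dock. Here the long pair of black guide blocks (square ends, 85 mm between them, top at z = 22 mm) begins and runs to the machine. A short pair, same gap and height, stands at dock x = -120 to -80 mm. A carriage pushed off-centre turns and jams on the long pair's ends; pull it back and straighten it to free it.
- canopy_lip (a point): Middle of the yellow lip (underside) of the clear canopy, at dock x = -22 mm; axes as dock. The canopy, 130 mm wide, underside z = 82 mm, top z = 86 mm, covers the lane from the lip to the machine. The home carriage's rear face is 22 mm inside the lip, so the tool must be tilted 25 to 45 degrees, its upper part leaning back out of the canopy, to push it there.
- carriage: Loose white carriage, 160 mm long (x), 80 wide (y), 38 high, about 0.5 kg, on the lane, nose (+x, corners chamfered 7 mm) to the machine. Origin at the centre of its underside, z up. Home when its origin is at x = 80 mm, y = 0 in dock's frame; it starts 150 to 185 mm short of that, almost straight. Its flat rear face (x = -80 mm) is pushed.
- carriage_push (a point): The middle of the carriage's rear face (yellow mark), 24 mm above its underside; same axes as the carriage. Sliding freely takes roughly 3 to 8 N; clearly more means that the carriage is jammed or home.
- recess (a point): Centre of the mouth of the carriage's recess (carriage x = -25 mm, y = 0), level with the carriage's top; axes as carriage. Recess 85 (x) x 51 mm, open at the top, 4 mm sloping lead-in. Its orange floor plate is held by a stiff clip: as found it carries the cartridge 8 mm proud of flush; it gives way under a push of about 10 N, stops at flush and stays down.
- cartridge: The fresh blue reagent cartridge, loose, upright on the bench: blue block 80 mm (x) x 46 mm (y) x 30 mm high, about 0.2 kg, with a white grip rib on top, 60 mm (x) x 22 mm (y), from z = 30 to 58 mm. Origin at the centre of its underside. Either end may point to the machine.
- cartridge_top (a point): The centre of the cartridge at the height of its shoulders (the blue block's top, 30 mm above its underside); when flush it is level with, and close to, point recess.
- spent: Spent cartridge, same shape, grey with a black rib; leave it. It stands beside the fresh one, in either order. Origin at the centre of its underside.
- jar: Bystander: amber jar with a blue cap, 60 mm across, 80 mm high; origin at the centre of its underside.
- timer: Bystander: white timer 65 x 65 x 22 mm; origin at the centre of its underside.
- beaker: Bystander: clear beaker 80 mm across, 100 mm high; origin at the centre of its underside.
- tube_rack: Bystander: blue tube rack 100 x 200 mm, 73 mm high with its tubes; origin at the centre of its underside.
- bottle: Bystander: clear bottle, orange cap, 70 mm across, 150 mm high; origin at the centre of its underside.
- tip_box: Bystander: grey tip box with a yellow lid, 120 x 85 x 78 mm; origin at the centre of its underside.
Not all that is in view belongs to the job. There is more than one size of the cartridge; the one meant has the size given above.

How it is judged:
By the outcome, as a careful person would: the job done as asked, in the order asked, and still so for the second after the job is handed in, with the robot touching nothing.
It also fails if it takes over 58 s, if anything falls off the work surface, if the arm or the gripper's body presses on something with over 40 N, if the wrist force passes 120 N, or if a joint passes its speed limit or range.

ROBOT

A 6-joint arm with a two-finger parallel gripper is mounted at the origin on the work surface. World frame = base frame: x ahead of the robot, y to its left, z up, the work surface at z = 0. Lengths are in mm, angles in rad, forces in N, time in s.
With the tool pointing down it reaches from about 400 to 825 mm from the base axis. Payload 7 kg.
Tool frame: the origin (TCP) lies at the very end of the fingers, on their centre line; the grasp point (between the pads) lies 19 mm behind it; z points along the fingers, y is the direction in which the jaws open and shut (so a half turn about z gives the same grasp; the last joint's range is limited). The gripper opens to 88 mm and grips with 3 to 60 N. Pads are 19 mm wide; open, the fingers measure 130 mm over their backs; the gripper's body (78 mm by 193 mm) begins 47 mm behind the grasp point.
Start: joints at [1.632, 0.359, 0.012, 0, -1.224, -0.288], TCP at [151.792, 657.689, 226.561] pointing down, gripper open.
Joint ranges: [-3.07, 3.07], [-1.43, 2.12], [-1.02, 1.25], [-3.03, 1.67], [-3.05, -0], [-3.03, 3.03]. Speed limits (rad/s): [2.39, 2.39, 3.01, 3.14, 3.14, 3.14].

INTERFACE

Orientations are given as a unit quaternion [x, y, z, w].
In Python, from plant import bot gives the robot as it stands. Calls block until the motion is done:
- bot.move_ptp(position, orientation): joint-space move of the TCP to a pose.
- bot.line_to(position, velocity=150, ori=None): straight line of the TCP; ori=None keeps the orientation; velocity is the mean speed in mm/s.
- bot.move_joints(angles): joint-space move.
- bot.move_gripper(opening, force=None): finger opening in mm; force is the grip in N (None keeps the last); returns when the fingers have stopped.
- bot.pause(seconds).
- bot.solve_ik(position, orientation): joint angles nearest the present ones, or None.
- bot.read_state(): the state.
- bot.camera(name): name is "scene" or "top" or "wrist"; returns the picture (400x640x3 uint8, red, green, blue); there is no depth.
- bot.get_calibration(name): a dict with "fx", "fy", "cx", "cy" (pixels), "view" (4x4, takes a point from world to camera coordinates); the wrist camera has in their place "T_tool_cam" (4x4, takes a point from camera to tool coordinates, whose origin is the TCP and whose axes are the flange's). Camera axes: x right, y up, looking along -z (the intrinsics and any distortion apply to the point x, -y, -z); pixel columns grow to the right and rows downward; lengths in mm; the calibration is good to about 2 mm. The wrist camera is an equidistant fisheye: a pixel r from the principal point sees the ray r / f radians off the axis. A picture is of the moment at which its call begins: read the wrist's pose just before it. get_calibration takes no time and is no camera call.
A pose or a line that the arm cannot do raises bot.Unreachable and nothing moves.
- bot.close_job(): hands the job in, once; it reports no verdict.
The state is a dict: "t": time; "joint_pos": joint angles; "qvel": joint speeds; "tau": joint torques, N m; "tcp_pos": TCP position; "eef_rot": TCP orientation; "contact_force": force on the tool from outside, world axes, zero at the start; "moment": the same for the moment, N m; "width": finger opening in mm.
Only numpy, scipy, OpenCV 4.12 (cv2) and the standard library are available. Lean on these libraries where they do the work, as an engineer would, in place of code of your own. Each camera call takes 0.05 s, during which the arm holds its last target. There are 200 camera calls.

## Working session

There is one attempt and no reset: what is moved stays moved. The work goes in short steps, each a Python script; the robot and the scene stay as the last script left them, time stands still between calls to the robot, and variables do not carry over. Pictures are saved under pics/ and viewed, about 8 in all and at most 12, crops included, and the job is handed in when it is done.

```bash
ls; mkdir -p pics; python3 - <<'E'
from plant import bot
import cv2,numpy as np
np.set_printoptions(precision=4,suppress=True)
for n in("scene","top","wrist"):
    im=bot.camera(n); cv2.imwrite(f"pics/{n}0.png",im[:,:,::-1]); print(n,bot.get_calibration(n))
print(bot.read_state())
E
```

```text
pics
scene {'fx': 423.4872671494102, 'fy': 423.4872671494102, 'cx': 314.0401876598848, 'cy': 197.41119954992016, 'view': array([[   -0.6551,     0.7555,    -0.0071,   399.8949],
       [   -0.5549,    -0.4747,     0.6832,   208.4556],
       [    0.5128,     0.4515,     0.7302, -1559.9727],
       [    0.    ,     0.    ,     0.    ,     1.    ]])}
top {'fx': 387.5344300275059, 'fy': 387.5344300275059, 'cx': 323.1841018413025, 'cy': 199.83270139818123, 'view': array([[    0.0213,    -0.9996,    -0.016 ,   -64.2734],
       [    0.995 ,     0.0196,     0.0979,  -512.8351],
       [   -0.0976,    -0.018 ,     0.9951, -1031.0321],
       [    0.    ,     0.    ,     0.    ,     1.    ]])}
wrist {'fx': 309.70691628693146, 'fy': 309.70691628693146, 'cx': 327.12142855331615, 'cy': 203.0530619364375, 'T_tool_cam': array([[  -0.0009,    0.9532,    0.3022,   82.4401],
       [   1.    ,    0.0009,    0.0002,   -0.6474],
       [  -0.0001,    0.3022,   -0.9532, -158.357 ],
       [   0.    ,    0.    ,    0.    ,    1.    ]])}
{'t': 0.15, 'joint_pos': array([ 1.6321,  0.3592,  0.0113, -0.0002, -1.2241, -0.2881]), 'qvel': array([ 0.0002, -0.0016,  0.0042,  0.0021, -0.0008,  0.0011]), 'tau': array([ -0.002 , -58.3277,  29.3292,   7.0013,   0.0088,  -0.0001]), 'tcp_pos': array([151.7186, 657.347 , 225.8391]), 'eef_rot': array([ 0.9936, -0.1132, -0.    ,  0.0006]), 'contact_force': array([ 0.2232, -0.2573,  0.6118]), 'moment': array([-0.0355, -0.0137, -0.0373]), 'width': 87.48531879755852}
```

View pics/top0.png

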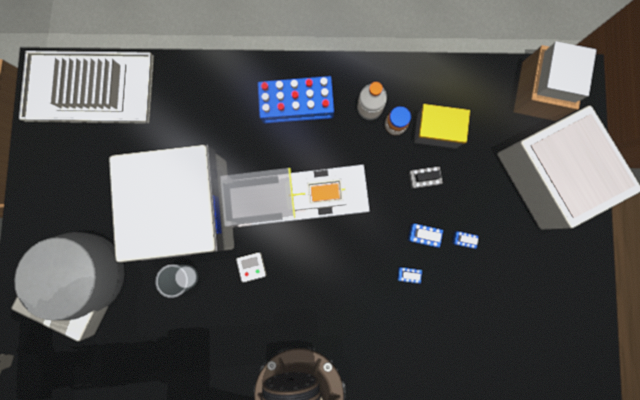

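View pics/scene0.png

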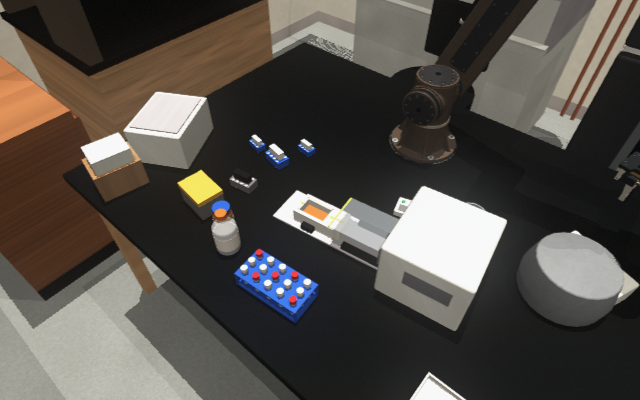

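The task's candidates in the top view are:
- Blue block at (426,235), about 31 px long.
- Smaller blue blocks at (466,239) and (410,275), about 22 px long.
- Grey spent cartridge at (426,177).

The lane runs left from (368,190) to the machine, with the yellow lip at x≈291. By size I choose (426,235), which I'll check with a crop and measurement.

```bash
cat > h.py <<'E'
from plant import bot
import cv2,numpy as np
from scipy.spatial.transform import Rotation as R
np.set_printoptions(precision=3,suppress=True)
def ray(name,px,pose=None):
    """pixels -> origin, world directions"""
    c=bot.get_calibration(name); px=np.float64(px).reshape(-1,1,2)
    K=np.array([[c['fx'],0,c['cx']],[0,c['fy'],c['cy']],[0,0,1]])
    u=(cv2.fisheye.undistortPoints(px,K,np.zeros(4)) if name=='wrist' else cv2.undistortPoints(px,K,None)).reshape(-1,2)
    d=np.c_[u[:,0],-u[:,1],-np.ones(len(u))]
    if name=='wrist':
        T=np.eye(4);T[:3,:3]=R.from_quat(pose[1]).as_matrix();T[:3,3]=pose[0];T=T@c['T_tool_cam']
    else: T=np.linalg.inv(c['view'])
    return T[:3,3],d@T[:3,:3].T
def onz(name,px,z,pose=None):
    o,d=ray(name,px,pose); return o+d*((z-o[2])/d[:,2])[:,None]
def wrist(fn=None):
    s=bot.read_state(); im=bot.camera('wrist')
    if fn: cv2.imwrite('pics/'+fn,im[:,:,::-1])
    return im,(s['tcp_pos'],s['eef_rot'])
def rect(mask,name,z,pose=None,minA=60):
    """min-area rectangles of mask blobs, on plane z: centre, (long,short), angle of long side"""
    out=[]
    for c in cv2.findContours(mask.astype(np.uint8),cv2.RETR_EXTERNAL,cv2.CHAIN_APPROX_NONE)[0]:
        if cv2.contourArea(c)<minA: continue
        w=onz(name,c,z,pose)[:,:2].astype(np.float32)
        b=cv2.boxPoints(cv2.minAreaRect(w)); e=[b[1]-b[0],b[2]-b[1]]; e.sort(key=lambda v:-np.linalg.norm(v))
        out.append((b.mean(0),np.linalg.norm(e[0]),np.linalg.norm(e[1]),np.arctan2(e[0][1],e[0][0])%np.pi,c.reshape(-1,2).mean(0)))
    return out
def down(yaw): # tool x axis at yaw, pointing down
    return (R.from_euler('z',yaw)*R.from_euler('x',np.pi)).as_quat()
E
python3 - <<'E'
from h import *
im=cv2.imread('pics/top0.png'); h=cv2.cvtColor(im,cv2.COLOR_BGR2HSV)
blue=cv2.inRange(h,(100,120,60),(130,255,255))
for r in rect(cv2.morphologyEx(blue,cv2.MORPH_CLOSE,np.ones((9,9))),'top',25): print('blue',r)
for r in rect(cv2.inRange(h,(5,150,100),(18,255,255)),'top',30): print('orange',r)
for r in rect(cv2.inRange(h,(22,120,90),(34,255,255)),'top',82,None,8): print('yellow',r)
print(onz('top',[[368,190],[207,147],[221,259]],6))
cv2.imwrite('pics/crop1.png',cv2.resize(im[130:300,200:500],None,fx=2.66,fy=2.66,interpolation=cv2.INTER_CUBIC))
E
```

```text
blue (array([ 317.652, -288.151], dtype=float32), np.float32(64.82493), np.float32(40.49749), np.float32(1.4728394), array([409.704, 274.887]))
blue (array([ 414.824, -438.047], dtype=float32), np.float32(65.74586), np.float32(40.33404), np.float32(1.3786235), array([465.843, 239.557]))
blue (array([ 424.585, -331.312], dtype=float32), np.float32(88.369286), np.float32(53.453644), np.float32(1.3729917), array([425.915, 235.032]))
blue (array([465.912, 235.549], dtype=float32), np.float32(96.405266), np.float32(12.823726), np.float32(0.17318307), array([216.375, 215.972]))
blue (array([ 751.87 , -263.175], dtype=float32), np.float32(58.201817), np.float32(56.95914), np.float32(1.5864644), array([400.117, 115.933]))
blue (array([795.323,  29.586], dtype=float32), np.float32(211.29498), np.float32(125.868256), np.float32(1.6690764), array([296.   ,  98.839]))
orange (array([534.452, -57.519], dtype=float32), np.float32(70.19587), np.float32(37.744694), np.float32(1.7014797), array([324.595, 192.324]))
orange (array([ 829.12 , -194.203], dtype=float32), np.float32(34.61739), np.float32(33.34527), np.float32(0.009448784), array([375.378,  87.865]))
yellow (array([ 717.111, -367.065], dtype=float32), np.float32(126.57192), np.float32(92.07642), np.float32(1.4485723), array([444.605, 122.796]))
[[ 545.725 -177.164    6.   ]
 [ 659.305  277.853    6.   ]
 [ 347.316  223.378    6.   ]]
```

View pics/crop1.png

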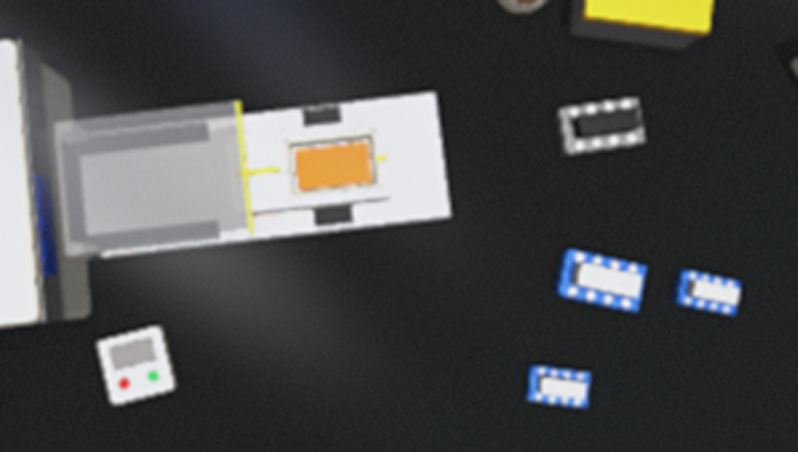

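The crop confirms the choice: (426,235) measures about 80x46 mm, while the other two blue ones are about 60x36. Next I'll move over it for a closer look.

```bash
python3 - <<'E'
from h import *
yaw=1.373-np.pi
bot.move_gripper(60)
bot.move_ptp([424-10*np.cos(yaw),-331-10*np.sin(yaw),190],down(yaw)); bot.pause(.2)
im,p=wrist('w1.png'); h=cv2.cvtColor(im,cv2.COLOR_RGB2HSV)
blue=cv2.inRange(h,(100,120,50),(130,255,255))
for r in rect(cv2.morphologyEx(blue,cv2.MORPH_CLOSE,np.ones((15,15))),'wrist',30,p,300): print('blue',r)
s=bot.read_state(); print(s['t'],p,s['joint_pos'])
E
```

```text
blue (array([ 322.98 , -294.068], dtype=float32), np.float32(63.37944), np.float32(39.312153), np.float32(1.4400516), array([418.157, 186.337]))
blue (array([ 425.512, -332.166], dtype=float32), np.float32(83.48483), np.float32(48.880188), np.float32(1.3719987), array([326.005, 172.233]))
blue (array([ 415.631, -439.46 ], dtype=float32), np.float32(58.82263), np.float32(35.408466), np.float32(1.370024), array([314.489,  73.   ]))
4.6417 (array([ 426.181, -320.971,  189.989]), array([-0.634,  0.773,  0.   ,  0.   ])) [-0.278  0.155 -0.353  0.    -1.064  0.081]
```

View pics/w1.png

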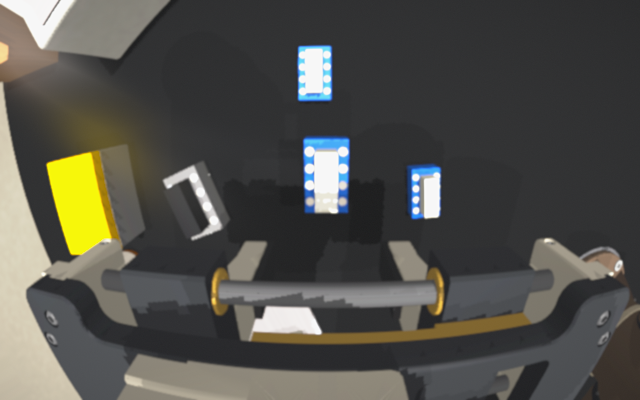

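The wrist view shows the 80 mm block centred at pixel (326,172), with a white rib. The small ones are at (314,73) and (418,186), and the spent one is at (195,200). Picking it up now, then surveying the lane.

```bash
python3 - <<'E'
from h import *
yaw=1.3715-np.pi; x,y=425.5,-331.7
bot.move_ptp([x,y,110],down(yaw))
bot.line_to([x,y,32],120); bot.move_gripper(15,35)
s=bot.read_state(); print(s['width'],s['tcp_pos'],s['contact_force'])
bot.line_to([x,y,150],150)
s=bot.read_state(); print(s['width'],s['contact_force'])
ly=1.70-np.pi
bot.move_ptp([530,30,290],down(ly)); bot.pause(.3)
im,p=wrist('w2.png'); print(bot.read_state()['t'],repr(p))
np.savez('w2.npz',a=p[0],b=p[1])
E
```

```text
21.461590903714804 [ 425.444 -331.681   32.041] [-0.203 -0.245  1.735]
22.023288438026594 [-0.148 -0.127 -2.775]
9.3333 (array([529.984,  29.342, 289.809]), array([ 0.751, -0.66 , -0.   ,  0.   ]))
```

View pics/w2.png

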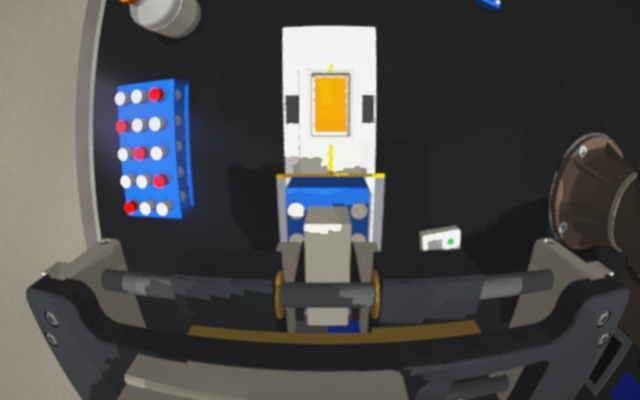

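```bash
python3 - <<'E'
from h import *
d=np.load('w2.npz');p=(d['a'],d['b'])
im=cv2.imread('pics/w2.png');g=cv2.cvtColor(im,cv2.COLOR_BGR2GRAY).astype(float);h=cv2.cvtColor(im,cv2.COLOR_BGR2HSV)
L=[];Rr=[]
for r in [*range(36,88,2),*range(130,152,2)]:
    row=g[r]; a=np.where(np.abs(np.diff(row[262:320]))>40)[0]; b=np.where(np.abs(np.diff(row[340:400]))>40)[0]
    if len(a)and len(b): L.append((262.5+a[0],r)); Rr.append((340.5+b[-1],r))
L=onz('wrist',L,6,p)[:,:2];Rr=onz('wrist',Rr,6,p)[:,:2]
def fit(P):
    vx,vy,x0,y0=cv2.fitLine(P.astype(np.float32),cv2.DIST_HUBER,0,.01,.01).ravel(); s=np.sign(vy); return np.array([vx,vy])*s,np.array([x0,y0])
(u1,a1),(u2,a2)=fit(L),fit(Rr); u=u1+u2;u/=np.linalg.norm(u);n=np.array([-u[1],u[0]])
print('dirs',np.arctan2(u1[1],u1[0]),np.arctan2(u2[1],u2[0]),'width',(a1-a2)@n)
c=((a1@n)+(a2@n))/2
B=[(c_,14.5+np.argmax(np.diff(g[14:40,c_]))) for c_ in range(292,370,4)]
back=np.median(onz('wrist',B,6,p)[:,:2]@u); dock=(back+220)*u+c*n
print('dock',dock,'yaw',np.arctan2(u[1],u[0]),'perp',c)
def D(P): P=P[:,:2]-dock; return np.c_[P@u,P@n]
print('lip',D(onz('wrist',[[277,176],[385,176]],82,p)))
o=cv2.inRange(h,(5,150,100),(20,255,255));o[:60]=0;o[150:]=0
for r in rect(o,'wrist',22,p,300): print('orange',r, D(np.array([r[0]])))
y=cv2.inRange(h,(21,120,120),(34,255,255)); 
for z,(r0,r1) in((44,(55,72)),(44,(142,172))):
    q=np.argwhere(y[r0:r1,300:360])[:,::-1]+[300,r0]; print('ymarks',len(q),q.min(0),q.max(0),D(onz('wrist',[q.mean(0)],z,p)))
cv2.imwrite('pics/crop2.png',cv2.resize(cv2.convertScaleAbs(im[20:185,260:400],alpha=1.0),None,fx=3.6,fy=3.6,interpolation=cv2.INTER_CUBIC))
E
```

```text
dirs 1.6983005 1.7104588 width -133.97333
dock [524.328  46.113] yaw 1.7043797 perp -525.798
lip [[-18.154 -64.844]
 [-17.371  67.13 ]]
orange (array([537.404, -57.867], dtype=float32), np.float32(71.9274), np.float32(40.62681), np.float32(1.7033775), array([330.273, 104.161])) [[-104.796    0.888]]
ymarks 18 [329  64] [331  70] [[-153.209    0.95 ]]
ymarks 87 [328 145] [332 171] [[-32.988   0.357]]
```

View pics/crop2.png

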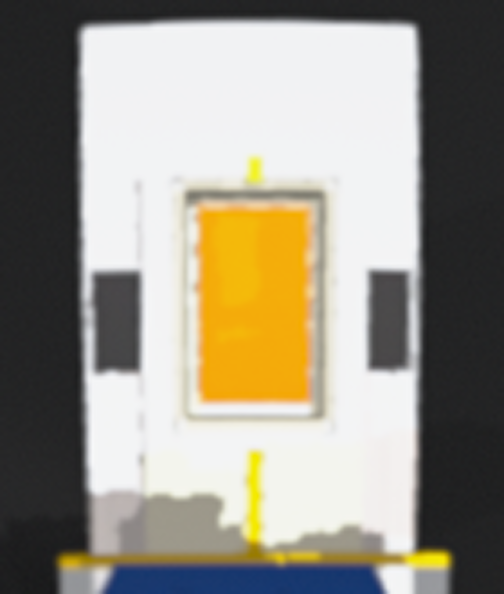

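```bash
python3 - <<'E'
from h import *
d=np.load('w2.npz');p=(d['a'],d['b']); yaw=1.7043797;u=np.array([np.cos(yaw),np.sin(yaw)]);n=np.array([-u[1],u[0]]);dock=np.array([524.328,46.113])
def show(nm,pts,z):
    P=onz('wrist',260*np.array([1,0])+20*np.array([0,1])+np.array(pts)/3.6,z,p)[:,:2]; m=P.mean(0)
    print(nm,m,'dock',(m-dock)@u,(m-dock)@n,'L',np.linalg.norm(P[0]-P[3]),np.linalg.norm(P[1]-P[2]),'W',np.linalg.norm(P[0]-P[1]),np.linalg.norm(P[3]-P[2]),'yaw',[np.arctan2(*(P[i]-P[j])[::-1]) for i,j in((3,0),(2,1))])
show('outer',[(172,181),(337,181),(335,430),(176,430)],44)
show('inner',[(185,191),(325,191),(323,418),(187,418)],40)
show('guides',[(92,271),(409,269),(407,369),(95,372)],22)
print(onz('wrist',[[260+138/3.6,20+182/3.6]],44,p)[0,:2])
E
```

```text
outer [536.426 -56.725] dock -103.53318372865799 1.7063301127007868 L 90.77401913412992 90.88301839813217 W 58.54907677266412 57.62984249356807 yaw [np.float64(1.7081394238542758), np.float64(1.6980157514192646)]
inner [536.43  -57.072] dock -103.87731482423568 1.7485033700359498 L 83.47223020832156 83.56867919658586 W 50.156605023130616 49.67005675098164 yaw [np.float64(1.7020257920444652), np.float64(1.696201963621504)]
guides [537.082 -51.771] dock -98.7108217387889 0.3968473107968542 L 38.877529896234755 38.55198619013677 W 119.61641735035299 118.82113168609754 yaw [np.float64(1.713826920667109), np.float64(1.693248772027485)]
[583.44  -96.289]
```

The lane and recess agree to within about 1–2 mm. The recess is at (536.7,-57.2), yaw 1.702, and the lane centre line passes about 0.5 mm left of the dock estimate. Inserting in steps with force checks.

```bash
python3 - <<'E'
from h import *
x,y=536.7,-57.2; q=down(1.702-np.pi)
bot.move_ptp([x,y,110],q); bot.line_to([x,y,80],100); bot.pause(.2)
f0=bot.read_state()['contact_force']; print('f0',f0)
for z in [72,66,62,58,55,53,51,49,47.5,46.5,46,45.5,45]:
    bot.line_to([x,y,z],40); s=bot.read_state(); f=s['contact_force']-f0
    print(z,s['tcp_pos'],f,s['moment'],s['width'])
    if z>56 and np.linalg.norm(f)>8 or np.linalg.norm(f)>40: print('stop');break
print(s['t'])
E
```

```text
f0 [ 0.051  0.498 -2.128]
72 [536.382 -57.309  71.581] [ 0.129 -1.455 -0.01 ] [ 0.036 -0.062  0.02 ] 21.71344875478834
66 [536.397 -57.292  65.581] [-0.473 -1.082  0.148] [ 0.074 -0.056 -0.071] 21.85714432293736
62 [536.475 -57.235  61.706] [-0.919 -0.646 -0.337] [ 0.144 -0.055 -0.01 ] 21.775469932661423
58 [536.44  -57.235  57.705] [-0.58  -1.188 -1.215] [ 0.111 -0.09   0.063] 21.547516686966354
55 [536.551 -57.226  54.791] [ 0.375 -1.535 -0.462] [ 0.095 -0.023  0.007] 21.93900240708868
53 [536.973 -57.183  53.161] [-0.49   0.206  2.267] [-0.023 -0.093  0.003] 21.39665485706834
51 [536.992 -57.179  51.398] [-0.096 -0.339  6.297] [ 0.161  0.436 -0.007] 21.8027682917487
49 [537.012 -57.179  49.374] [-1.641  0.009  6.456] [ 0.161  0.384 -0.015] 21.885413525355656
47.5 [536.982 -57.191  47.869] [-1.439 -1.156  6.942] [ 0.191  0.493 -0.026] 21.278111769391757
46.5 [537.045 -57.188  46.929] [-0.793 -0.899  7.806] [ 0.211  0.561 -0.005] 21.816059480443815
46 [536.991 -57.197  46.473] [-1.687  0.235  8.625] [ 0.249  0.574 -0.002] 21.889097784566673
45.5 [537.03  -57.173  46.029] [-2.081  0.417  9.462] [ 0.234  0.7   -0.031] 21.933076341108695
45 [537.018 -57.198  45.962] [-4.246  0.546 13.843] [0.38  1.408 0.046] 21.513487689311695
14.2
```

```bash
python3 - <<'E'
from h import *
x,y=536.7,-57.2
for z in [44.5,44,43.5,43,42.5,42]:
    bot.line_to([x,y,z],30); s=bot.read_state(); f=s['contact_force']+[0,-.5,2.1]
    print(z,s['tcp_pos'],f,s['width'])
    if f[2]>30: break
bot.pause(.2)
bot.line_to([x,y,46],30); bot.move_gripper(40); bot.line_to([x,y,110],150)
u=np.array([np.cos(1.7035),np.sin(1.7035)])
bot.move_ptp([*(np.array([x,y])+u*45),190],down(1.7035-np.pi)); bot.pause(.3)
im,p=wrist('w3.png'); np.savez('w3.npz',a=p[0],b=p[1]); print(p,bot.read_state()['t'])
a=cv2.imread('pics/w3.png')
sc=bot.camera('scene')[:,:,::-1]; cv2.imwrite('pics/s3.png',sc)
cv2.imwrite('pics/v3.png',np.vstack([cv2.resize(a[0:240,160:480],(800,600))[:360],cv2.resize(sc[180:240,270:370],(400,240),interpolation=cv2.INTER_CUBIC).repeat(1,0) if 0 else np.hstack([cv2.resize(sc[180:240,270:370],(400,240),interpolation=cv2.INTER_CUBIC),cv2.resize(a[200:400],(400,125))[:0].reshape(0,400,3) if 0 else np.zeros((240,400,3),np.uint8)])]))
E
```

```text
44.5 [537.062 -57.227  45.912] [-5.262  0.497 18.678] 22.31189045843678
44 [537.088 -57.21   45.894] [-6.121  1.503 23.528] 21.805215446254
43.5 [537.15  -57.23   45.854] [-8.148  1.041 29.13 ] 21.74580292380663
43 [537.191 -57.274  45.8  ] [-9.762  1.046 32.273] 21.6990403868448
(array([530.223, -13.095, 188.781]), array([ 0.752, -0.659, -0.001,  0.001])) 17.6083
```

View pics/v3.png

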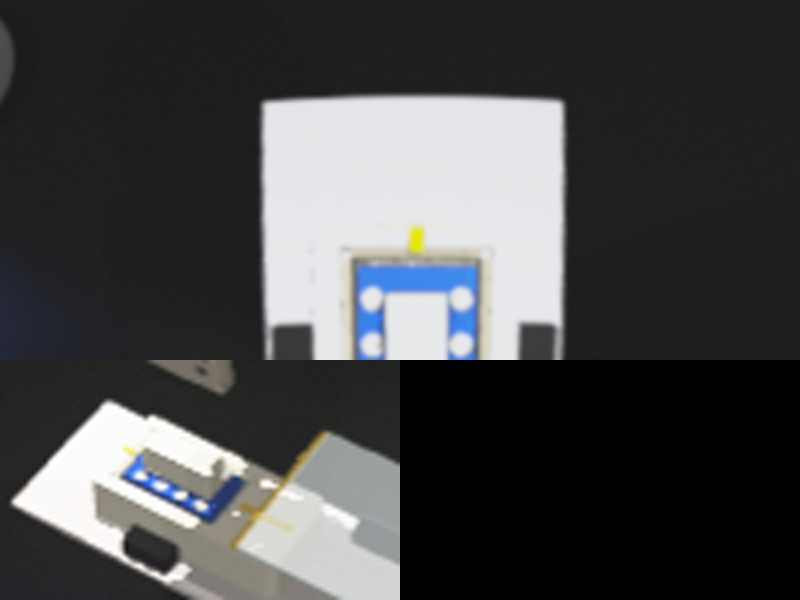

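The wrist image shows the blue shoulders inside the recess rim, with the rear yellow mark at (417,238). In the scene crop they sit level with the carriage top. The press ended on a hard stop at TCP z≈45.9, the flush value, with 32 N. Now the tilted push.

```bash
cat >> h.py <<'E'
YAW=1.7035; U=np.array([np.cos(YAW),np.sin(YAW),0]); N=np.array([-U[1],U[0],0]); Z=np.array([0,0,1.])
DOCK=np.array([524.328,46.113,0])+0.5*N
def tilt(deg):
    t=np.radians(deg); z=np.sin(t)*U-np.cos(t)*Z; x=-np.cos(t)*U-np.sin(t)*Z
    return R.from_matrix(np.c_[x,np.cross(z,x),z]).as_quat()
def P(x,y,z): return DOCK+x*U+y*N+z*Z
E
python3 - <<'E'
from h import *
q=tilt(40)
print(bot.solve_ik(P(-200,.5,27),q),bot.solve_ik(P(-5,0,27),q))
bot.move_gripper(20)
bot.line_to(P(-150,.8,190),200)
bot.move_ptp(P(-215,.8,130),q); bot.line_to(P(-205,.8,27),120); bot.pause(.2)
s=bot.read_state();f0=s['contact_force'];print(s['t'],s['tcp_pos'],f0,s['width'])
x=-205
while x<-45:
    x+=10; bot.line_to(P(x,.8*min(1,max(0,(-x-60)/100)),27),60); s=bot.read_state(); f=s['contact_force']-f0
    r=s['tcp_pos']-DOCK
    print(x,round(r@U,1),round(r@N,2),'F',round(f@U,1),round(f@N,1),round(f[2],1),'Mz',round(s['moment'][2],2))
    if -f@U>13: print('stop');break
print(s['t'])
im,p=wrist('w4.png'); np.savez('w4.npz',a=p[0],b=p[1])
E
```

```text
[-0.369  0.661  0.046 -0.611 -1.38   0.753] [-0.103  0.534 -0.173 -0.743 -1.177  0.643]
20.8 [ 550.576 -157.55    27.787] [-0.269 -0.024  0.183] 20.0623641940605
-195 -194.5 0.78 F 0.0 -0.3 -0.2 Mz 0.11
-185 -184.5 0.79 F -0.9 -0.8 -0.1 Mz 0.03
-175 -174.6 0.81 F -0.4 0.0 -0.7 Mz -0.03
-165 -164.6 0.8 F -0.7 0.4 -0.3 Mz 0.02
-155 -154.8 0.7 F 0.6 -0.1 -0.7 Mz -0.05
-145 -144.8 0.72 F -0.4 -1.1 -0.0 Mz -0.09
-135 -134.8 0.66 F -0.8 0.2 -0.7 Mz -0.06
-125 -124.8 0.62 F 0.0 0.5 -0.1 Mz -0.07
-115 -114.8 0.55 F -0.1 -0.5 -0.4 Mz -0.04
-105 -104.8 0.45 F -0.2 -0.6 -0.2 Mz 0.0
-95 -94.8 0.38 F -0.0 -0.4 -0.8 Mz -0.05
-85 -84.8 0.28 F -0.3 0.0 0.3 Mz -0.03
-75 -74.8 0.23 F -0.8 -1.4 -0.1 Mz -0.04
-65 -64.8 0.15 F -0.8 -0.2 -0.3 Mz -0.13
-55 -54.8 0.09 F 0.3 -0.8 0.3 Mz -0.14
-45 -44.8 0.11 F 0.3 0.1 -1.1 Mz -0.08
25.8667
```

```bash
python3 - <<'E'
from h import *
t=bot.camera('top')[:,:,::-1]
a=cv2.imread('pics/w4.png')
cv2.imwrite('pics/v4.png',np.vstack([cv2.resize(t[135:245,200:390],(600,346),interpolation=cv2.INTER_CUBIC),cv2.resize(a,(600,375))[:250]]))
E
```

```text
(no output)
```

View pics/v4.png

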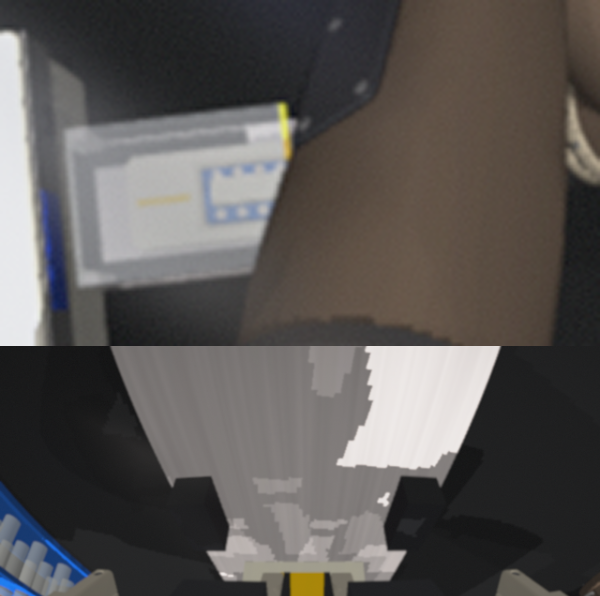

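The carriage is moving straight: the cartridge shows under the canopy at (240,195), and the yellow rear mark sits between the fingers at (305,583). Continuing to home.

```bash
python3 - <<'E'
from h import *
s=bot.read_state(); x=-45
while x<8:
    x+=5 if x<-15 else 1.5; bot.line_to(P(x,0,27),40); s=bot.read_state(); f=s['contact_force']
    r=s['tcp_pos']-DOCK
    print(x,round(r@U,1),round(r@N,2),round(r[2],1),'F',round(f@U,1),round(f@N,1),round(f[2],1),'M',s['moment'])
    if -f@U>18: print('stop');break
print(s['t'])
E
```

```text
-40 -40.1 -0.05 27.0 F -1.9 -0.8 -0.0 M [-2.567 -0.537 -0.128]
-35 -35.0 -0.05 27.0 F -1.3 0.7 0.4 M [-2.54  -0.569 -0.16 ]
-30 -29.8 0.02 27.0 F -1.6 -0.7 -0.2 M [-2.425 -0.552 -0.128]
-25 -24.8 0.04 27.0 F -1.0 -0.7 -0.2 M [-2.528 -0.549 -0.112]
-20 -19.8 0.07 27.0 F -1.4 0.3 0.0 M [-2.513 -0.52  -0.096]
-15 -14.8 0.05 27.0 F -1.4 -1.1 -0.9 M [-2.494 -0.492 -0.094]
-13.5 -13.6 0.06 27.0 F -2.4 0.0 0.8 M [-2.897 -0.482 -0.048]
-12.0 -12.0 0.03 27.0 F -2.8 -1.0 -0.6 M [-3.001 -0.483 -0.057]
-10.5 -10.4 0.01 27.0 F -2.8 0.7 -0.4 M [-2.92  -0.485 -0.017]
-9.0 -8.8 0.03 27.0 F -3.2 -0.3 -1.0 M [-2.862 -0.54  -0.041]
-7.5 -7.3 0.02 27.0 F -2.6 0.2 0.5 M [-2.929 -0.507 -0.056]
-6.0 -6.4 -0.03 27.0 F -4.8 -0.1 -0.7 M [-3.468 -0.413  0.051]
-4.5 -6.1 -0.22 26.9 F -9.2 0.5 0.8 M [-4.495 -0.406  0.206]
-3.0 -5.8 -0.37 26.9 F -14.3 2.1 3.3 M [-5.687 -0.357  0.37 ]
-1.5 -5.6 -0.4 26.9 F -19.8 1.9 4.1 M [-6.829 -0.242  0.691]
stop
29.8667
```

It stopped hard where home was expected, at about 20 N. Backing out and checking.

```bash
python3 - <<'E'
from h import *
bot.line_to(P(-12,0,27),60); bot.line_to(P(-110,0,35),120); bot.line_to(P(-200,0,150),200)
bot.move_ptp(P(-10,0,230),down(YAW-np.pi)); bot.pause(.3)
im,p=wrist('w5.png')
h=cv2.cvtColor(im,cv2.COLOR_RGB2HSV)
bot.move_ptp([200,500,300],down(0)) if bot.solve_ik([200,500,300],down(0)) is not None else None
t=bot.camera('top')[:,:,::-1]; sc=bot.camera('scene')[:,:,::-1]; print(bot.read_state()['t'],p,bot.read_state()['contact_force'])
cv2.imwrite('pics/top5.png',t)
cv2.imwrite('pics/v5.png',np.vstack([np.hstack([cv2.resize(t[130:290,190:490],(400,213),interpolation=cv2.INTER_CUBIC),cv2.resize(sc[160:267,230:430],(400,213),interpolation=cv2.INTER_CUBIC)]),cv2.resize(im[100:240,210:450,::-1],(640,373),interpolation=cv2.INTER_CUBIC)[:, :].copy() if 0 else cv2.copyMakeBorder(cv2.resize(im[100:260,200:460,::-1],(600,370),interpolation=cv2.INTER_CUBIC),0,0,0,200,cv2.BORDER_CONSTANT)]))
E
```

```text
35.5333 (array([525.307,  35.072, 229.231]), array([ 0.752, -0.659, -0.   ,  0.001])) [-0.573 -0.815  0.527]
```

View pics/v5.png

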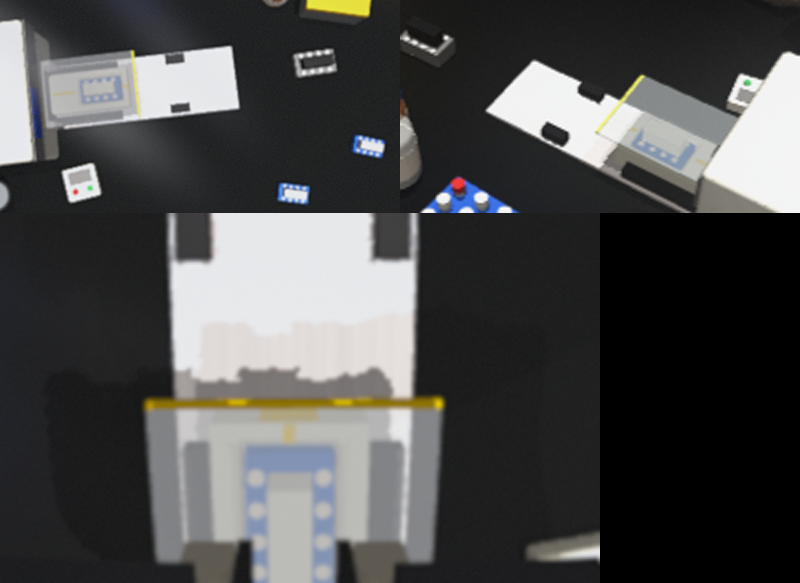

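```bash
python3 - <<'E'
from h import *
p=(np.array([525.307,35.072,229.231]),np.array([.752,-.659,0,.001])); p[1][:]/=np.linalg.norm(p[1])
f=260/600
for n_,x,y,z in(('rear top L',210,424,44),('rear top R',368,424,44),('guideL start',199,443,22),('guideR',385,443,22),('lip',294,404,82)):
    r=onz('wrist',[[200+x*f,100+(y-213)*160/370]],z,p)[0]-DOCK; print(n_,r@U,r@N)
E
```

```text
rear top L 0.6157869394703379 -42.12619594387127
rear top R 0.8135264369025199 36.958263837158555
guideL start 17.169952411974357 -51.1232354357336
guideR 17.40927022298905 48.87689202530092
lip -18.74904160854581 -0.12173816367566737
```

```bash
python3 - <<'E'
from plant import bot
print(bot.close_job())
E
```

```text
the job is handed in; nothing more can be done
None
```

The blue 80 mm cartridge is in the carriage's recess and pressed down, and the carriage has been pushed in under the canopy. I handed the job in at about 35.5 s of robot time; no verdict was reported.

- **Cartridge:** I gripped it by its rib and pressed it onto a hard stop. The tool stopped within 0.2 mm of the flush height, under about 32 N.
- **Carriage:** I pushed it with the tool tilted 40°. It slid at low force (3 N or less, read between steps), then stopped hard at about 20 N close to the expected home position.
- **Final images:** The carriage is straight. Two estimates of its rear face disagree: about +3.5 mm from home using the guide blocks and −2.5 mm using the canopy lip. Both are within camera error, so the hard stop is the stronger evidence that it is home.
- **Everything else:** The spent cartridge, the timer and the two small blue cartridges look unmoved in the final images. The arm was clear of everything at hand-in.

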